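# Bring a ladder's levelling foot back one hole and hold its lock pin home

### The job

One foot of this ladder is still set one hole longer than the other: pull that leg's red lock knob up until its pin is clear, slide the foot one hole in towards the ladder so that it stands level with the other foot, and lower the pin into that hole. Press the knob fully home and finish still holding it pressed down there, so that I can fit the keeper clip: left alone, it springs back up a few millimetres. Leave the other foot and its lock, and everything lying about on the bench, as they are.

Things in the scene. Friction and masses are not known exactly. Their poses are not given: they have to be found in the camera images.
- ladder: lower end of an aluminium ladder lying flat on the bench, fixed: two stiles 30 mm wide, 65 mm high, 340 mm apart, joined by rungs. Origin: on the bench, midway between the lower ends of the stiles. x runs along the ladder away from its feet (and from the robot, give or take its yaw), y across, z up. A levelling leg leaves the black collar of each stile towards -x, at y = +170 and -170 mm.
- long_leg: fixed tube of the leg that is set one hole too long (its foot reaches nearer the robot): 26 mm wide, 235 mm out of the stile, top face 58.5 mm above the bench with 13 mm holes 40 mm apart, the next one showing between sleeve and stile. Origin on the bench under the stile's end; axes as the ladder's. Which side of the ladder it is on varies.
- long_knob: red ribbed pull knob of the too-long leg's lock plunger: upright cylinder 30 mm across, 28 mm high. Origin: its centre, 98.5 mm above the bench with the pin fully home (103.5 mm as left alone). It moves with pin and sleeve. Under it a steel barrel 19 mm and a nut 25 mm across stand on the sleeve, whose top is 62.5 mm above the bench; the space beside the knob is free.
- long_foot (a point): middle of the sole of the too-long leg's foot, 32.5 mm above the bench: black rubber, 84 mm wide, 62 mm high, on the end of a grey sleeve 34 mm wide and 130 mm long that slides over the tube. The plunger stands on the sleeve 146 mm from this sole and 30 mm from the sleeve's other end.
- long_slide (a joint): place of the too-long leg's sleeve along its tube (m): 0 at the start, growing as it is slid in towards the ladder (along the ladder's +x). The next hole inwards is at 0.040, where this foot is level with the other. It moves only with the pin clear of its hole, and then rubs with about 4 N.
- long_pin (a joint): height of that leg's lock pin above fully home (m): 0 home, 0.020 upper stop. Left alone it stands at about 0.005, still in its hole: a rubber ring under the knob lifts it. Above 0.012 the pin (10 mm thick, round tip) is clear of the hole. Spring of 600 N/m about 0.005: about 3 N of push keeps it home, 9 N of pull holds it at the upper stop.
- short_knob: the same red knob on the other leg, which is set right and serves as the reference; same shape and origin
- short_foot (a point): middle of the sole of the other leg's foot: same shape as long_foot. At the start it is 40 mm further in along the ladder's x than long_foot
- short_slide (a joint): sleeve of the other leg along its tube (m): 0 at the start, to be left there
- short_pin (a joint): lock pin of the other leg (m): as long_pin; it rests at about 0.005, to be left there
- wrench: bystander, loose: combination wrench 180 mm long lying between the legs; origin at its underside's middle
- tape_roll: bystander, loose: grey roll of tape, 90 mm across and 48 mm high, flat outside the ladder; origin at its underside's middle
- clip: bystander, loose: small U-shaped brass wire clip, 60 by 26 mm, 6 mm thick, lying between the legs; origin at its underside's middle
- oil_can: bystander, loose: blue and red spray can, 54 mm across and 120 mm high, upright outside the ladder; origin at its underside's middle
- bolt_jar: bystander, loose: glass jar with a yellow cap, 68 mm across and 85 mm high, upright between the legs; origin at its underside's middle
- hammer: bystander, loose: hammer 300 mm long lying outside the ladder; origin at its underside's middle

How it is judged:
By the outcome, as a careful person would: the job done as asked, in the order asked, and still so for the second after the job is handed in, while the arm keeps its last pose, push and grip.
It also fails if it takes over 32 s, if anything falls off the work surface, if the arm or the gripper's body presses on something with over 40 N, if the wrist force passes 120 N, or if a joint passes its speed limit or range.

### The arm

A 6-joint arm with a two-finger parallel gripper is mounted at the origin on the work surface. World frame = base frame: x ahead of the robot, y to its left, z up, the work surface at z = 0. Lengths are in m, angles in degrees, forces in N, time in s.
With the tool pointing down it reaches from about 0.3 to 0.75 m from the base axis. Payload 8.5 kg.
Tool frame: the origin (TCP) lies on the centre line of the jaws, within the pads' length; the fingertips stand tips_ahead ahead of it and the grasp point (between the pads) lies 3 mm ahead of it (tips_ahead is the distance from the TCP to the fingertips, in m); z points along the fingers, y is the line along which they close (so a half turn about z gives the same grasp; the last joint's range is limited). The gripper opens to 85 mm and grips with 20 to 120 N. Pads are 22 mm wide; open, the fingers measure 114 mm over their backs; the gripper's body (76 mm by 85 mm) begins 54 mm behind the grasp point. The pads swing forward as they close: fully open they stand 13 mm farther back than shut.
Start: joints at [-80.46, 21.807, 74.336, -0, 83.858, -12.336], TCP at [0.205, -0.51, 0.253] pointing down, gripper open.
Joint ranges: [-178.18, 178.18], [-50.72, 133.34], [12.68, 142.11], [-81.47, 261.47], [9.98, 163.14], [-165.26, 165.26]. Speed limits (degrees/s): [136.94, 136.94, 180, 180, 180, 180].

### API

Orientations are given as a 3x3 rotation matrix whose columns are the frame's x, y, z axes.
In Python, from rig import observe, get_image, close_job, tips_ahead gives the robot as it stands.
- The arm moves only by the shell command python3 -m creep 'ROWS' [FORCE]. ROWS is a JSON object whose key "ticks" holds a list of rows, 1 to 10 of them, each of 5 numbers: dx, dy, dz in normalised numbers (1 is 0.75 m), then a turn about the tool's z in shares of 60 degrees (1.0 is 60 degrees), then the finger opening in m; each row shifts and turns the commanded pose from where the row before left it, along the tool's axes as they then stand; what a row does not reach is not made up. A row lasts 1/10 s, in which the tool goes at most 0.05 m and 8.59 degrees, less where a joint would pass 70% of its speed; a pose out of reach is approached as far as the arm can. The fingers move at their own pace and stop on an object; FORCE is the grip in N (left out, the last holds). Time passes only in rows, so rows that do not move let the fingers close. It prints the time, the measured TCP pose, the force, the opening and the grip force at its end. No shift or turn number may pass 1 either way. Input that does not fit is refused with a message, and nothing moves.
- observe(): the state, without advancing time (a new reading comes with each control period).
- get_image(name): name is "side" or "top" or "wrist"; returns a dict with "pixels" (384x512x3 uint8, red, green, blue), "depth" (384x512 float32, m along the optical axis (not along the pixel's ray), 0 where there is no reading), "K" (3x3 intrinsics, pixels), "extrinsics" (4x4, takes a point from world to camera coordinates). Camera axes: x right, y down, z forward; pixel columns grow to the right and rows downward; lengths in m; the calibration is good to about 2 mm. A picture is of the moment at which its call begins.
- close_job(): hands the job in; it is judged then, once.
The state is a dict: "time_s": time; "q": joint angles; "qvel": joint speeds; "joint_efforts": joint torques, N m; "position": TCP position; "tool_rot": TCP orientation; "ft_force": force on the tool from outside, world axes, zero at the start; "wrist_torque": the same for the moment, N m; "grip_width": finger opening in m; "gripper_force": force on a finger pad.
Only numpy, scipy, OpenCV 4.12 (cv2) and the standard library are available. Lean on these libraries where they do the work, as an engineer would, in place of code of your own. Each camera call takes 0.05 s, during which the arm holds its last target. There are 200 camera calls.

## Working session

There is one attempt and no reset: what is moved stays moved. The work goes in short steps, Python scripts to look and compute and a shell command to move; the robot and the scene stay as the last step left them, time stands still between calls to the robot, and variables do not carry over. Pictures are saved under pics/ and viewed, at most 10 in all, crops included, and the job is handed in when it is done.

```bash
mkdir -p pics; cat > h.py <<'E'
import numpy as np, cv2
from rig import observe, get_image, tips_ahead
def red(im):
    h=cv2.cvtColor(im["pixels"],cv2.COLOR_RGB2HSV)
    return (((h[...,0]<8)|(h[...,0]>172))&(h[...,1]>140)&(h[...,2]>60)).astype(np.uint8)
def world(im,u,v,d):
    K=im["K"];E=im["extrinsics"]
    c=np.array([(u-K[0,2])/K[0,0]*d,(v-K[1,2])/K[1,1]*d,d])
    return E[:3,:3].T@(c-E[:3,3])
def cloud(im):
    K=im["K"];E=im["extrinsics"];d=im["depth"].astype(float);v,u=np.mgrid[:d.shape[0],:d.shape[1]]
    c=np.stack([(u-K[0,2])/K[0,0]*d,(v-K[1,2])/K[1,1]*d,d],-1)
    return (c-E[:3,3])@E[:3,:3]
E
python3 - <<'E'
from h import *
o=observe();print(o["position"],o["tool_rot"],o["grip_width"],tips_ahead)
for n in("top","side"):
    im=get_image(n);cv2.imwrite(f"pics/{n}0.png",im["pixels"][...,::-1])
    m=red(im);P=cloud(im);k,l,s,c=cv2.connectedComponentsWithStats(m)
    print(n,np.round(im["extrinsics"],3).tolist())
    for i in range(1,k):
        if s[i,4]>25:
            p=P[(l==i)&(im["depth"]>0)]
            print(s[i],c[i].round(1),p.min(0).round(3),p.max(0).round(3),np.median(p,0).round(4))
            t=p[p[:,2]>p[:,2].max()-.006];print("  top",((t.min(0)+t.max(0))/2).round(4),t.mean(0).round(4))
E
```

```text
[ 0.2048656  -0.51013009  0.25269595] [[ 9.28008739e-01  3.72558351e-01 -2.36571182e-04]
 [ 3.72558276e-01 -9.28007606e-01  1.48764932e-03]
 [ 3.34696323e-04 -1.46868812e-03 -9.99998865e-01]] 0.08559310288127649 0.022
top [[0.012, -1.0, 0.016, -0.042], [-0.991, -0.014, -0.134, 0.574], [0.134, -0.015, -0.991, 1.198], [0.0, 0.0, 0.0, 1.0]]
[319 189  12  11  76] [324.7 193.8] [ 0.555 -0.227  0.063] [ 0.58  -0.196  0.122] [ 0.5664 -0.2079  0.1175]
  top [ 0.5678 -0.2093  0.1191] [ 0.5684 -0.2094  0.1185]
[192 220  12  11  87] [197.4 225.1] [0.469 0.107 0.002] [0.494 0.149 0.12 ] [0.4813 0.119  0.1164]
  top [0.4816 0.1216 0.1173] [0.4831 0.1214 0.1172]
side [[-0.793, -0.609, -0.002, 0.445], [-0.437, 0.571, -0.695, 0.348], [0.424, -0.551, -0.719, 0.874], [0.0, 0.0, 0.0, 1.0]]
[298 150  10  13  96] [302.4 156.1] [ 0.554 -0.335 -0.004] [ 0.653 -0.193  0.118] [ 0.5643 -0.2006  0.1115]
  top [ 0.5681 -0.2088  0.1153] [ 0.5668 -0.2062  0.1152]
[249 239  13  16 149] [255.  246.8] [ 0.467  0.047 -0.004] [0.552 0.137 0.119] [0.477  0.1284 0.1136]
  top [0.4806 0.1226 0.1162] [0.4798 0.123  0.1158]
```

View pics/top0.png

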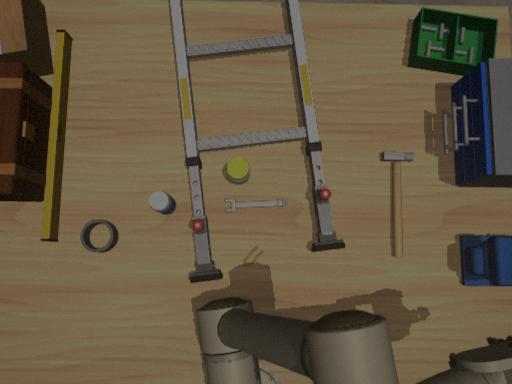

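View pics/side0.png

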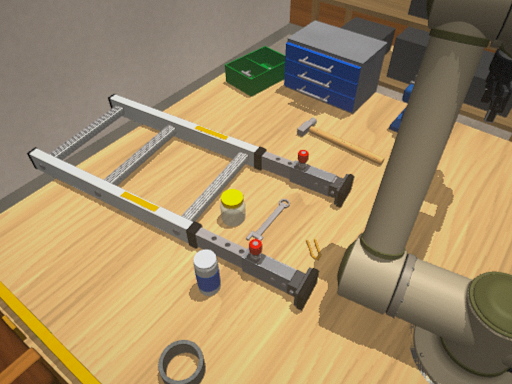

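The top view shows the too-long leg on the left, with its knob at (197,225). The short leg's knob is at (325,194), the can's cap at (160,202) and the jar at (238,168). In the side view the knobs are at (255,247) and (302,156), and the clip lies near (314,248), between the legs.

```bash
cat > g.py <<'E'
from h import *
def plan(target,yaw_y):
    o=observe();R=o["tool_rot"];p=o["position"]
    a=np.degrees(np.arctan2(R[1,1],R[0,1]))
    print("t",o["time_s"],"pos",p.round(4),"tool-y angle",a.round(2),"want",yaw_y,"force",o["ft_force"].round(1))
    print("delta in tool axes now",(R.T@(np.array(target)-p)).round(4), "tool turn (pos about tool z)",-(((yaw_y-a)+90)%180-90))
E
python3 - <<'E'
from g import *
im=get_image("top");P=cloud(im)
def box(u0,u1,v0,v1,z0,z1):
    p=P[v0:v1,u0:u1].reshape(-1,3);p=p[(p[:,2]>z0)&(p[:,2]<z1)]
    return p
for n,b in(("can",(140,185,185,220,.09,.14)),("jar",(220,256,150,188,.07,.1))):
    p=box(*b);print(n,len(p),p.min(0).round(3),p.max(0).round(3))
for b in((168,200,10,150,.055,.075),(285,320,10,140,.055,.075)):
    p=box(*b);v=cv2.fitLine(p[:,:2].astype(np.float32),cv2.DIST_HUBER,0,.01,.01).ravel();print("stile",v,np.degrees(np.arctan(v[1]/v[0])))
E
```

```text
can 358 [0.518 0.196 0.09 ] [0.571 0.247 0.126]
jar 382 [ 0.611 -0.007  0.073] [0.67  0.05  0.092]
stile [0.9903074  0.13889305 0.89322937 0.17833471] 7.9837976
stile [ 0.9902912   0.1390085   0.91347975 -0.16044258] 7.9904776
```

```bash
python3 -c "
from g import *
plan([.481,.122,.20],-82)"
```

```text
t 0.15 pos [ 0.2049 -0.5102  0.2529] tool-y angle -68.13 want -82 force [ 0.1  0.2 -0.1]
delta in tool axes now [ 0.4917 -0.4838  0.0535] tool turn (pos about tool z) 13.873274541383964
```

The manual's scale: shifts go in shares of 0.75 m and turns go in shares of 60 degrees. Converting my numbers, -0.034 m / 0.75 = -0.0453, -0.03 m / 0.75 = -0.04.

```bash
python3 -m creep '{"ticks": [[0.04, -0.04, 0, 0, 0.085], [0.0453, -0.0453, 0, 0, 0.085], [0.0453, -0.0453, 0, 0, 0.085], [0.0453, -0.0453, 0, 0, 0.085], [0.0453, -0.0453, 0, 0, 0.085], [0.0453, -0.0453, 0, 0, 0.085], [0.0453, -0.0453, 0, 0, 0.085], [0.0453, -0.0453, 0, 0, 0.085], [0.0453, -0.0453, 0, 0, 0.085], [0.0453, -0.0453, 0, 0, 0.085]]}' 60 | tail -3
python3 -m creep '{"ticks": [[0.0453, -0.0453, 0, 0, 0.085], [0.0453, -0.0453, 0, 0, 0.085], [0.0453, -0.0453, 0, 0, 0.085], [0.0453, -0.0453, 0, 0, 0.085], [0.02, -0.016, 0, 0.1167, 0.085], [0, 0, 0, 0.115, 0.085], [0, 0, 0, 0, 0.085], [0, 0, 0, 0, 0.085]]}' | tail -3
python3 - <<'E'
from g import *
plan([.481,.122,.1055],-82)
im=get_image("wrist");cv2.imwrite("pics/w1.png",im["pixels"][...,::-1])
for n in ("wrist","top","side"):
    im=get_image(n);m=red(im);P=cloud(im);k,l,s,c=cv2.connectedComponentsWithStats(m)
    for i in range(1,k):
        p=P[(l==i)&(im["depth"]>0)];p=p[(p[:,2]>.112)&(p[:,2]<.125)]
        if len(p)>15: print(n,c[i].round(1),len(p),((p.min(0)+p.max(0))/2).round(4),p.min(0).round(4),p.max(0).round(4))
E
```

```text
ft_force: [1.5, -0.9, -0.4]
grip_width: 0.0848
gripper_force: 0.0
ft_force: [0.1, -0.3, 0.7]
grip_width: 0.085
gripper_force: 0.0
t 1.95 pos [0.4764 0.12   0.2532] tool-y angle -81.86 want -82 force [ 0.1 -0.3  0.7]
delta in tool axes now [ 0.0049 -0.0013  0.1477] tool turn (pos about tool z) 0.14437736641549748
wrist [255.5 178.4] 835 [0.4835 0.1203 0.1156] [0.4688 0.1053 0.112 ] [0.4981 0.1353 0.1192]
top [324.7 193.8] 70 [ 0.568  -0.2085  0.1178] [ 0.5559 -0.223   0.1129] [ 0.5801 -0.194   0.1227]
side [255. 247.] 83 [0.481  0.1215 0.116 ] [0.4676 0.1084 0.112 ] [0.4944 0.1346 0.1199]
```

View pics/w1.png

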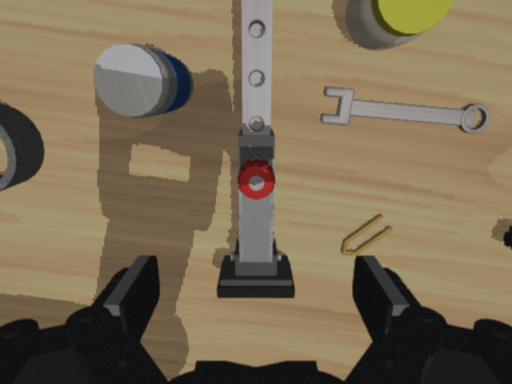

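The wrist view shows the knob at (255,178), lined up with the jaws. The can, on the left at (140,80), and the wrench, on the right, are clear of the fingers' way down.

In the tool's units: 0.04 m / 0.75 = 0.0533, 0.03 m / 0.75 = 0.04.

```bash
python3 -m creep '{"ticks": [[0.004, 0, 0.04, 0, 0.085], [0.004, -0.0007, 0.0533, 0, 0.085], [0, 0, 0.0533, 0, 0.085], [0, 0, 0.0333, 0, 0.085], [0, 0, 0.016, 0, 0.085], [0, 0, 0, 0, 0.06], [0, 0, 0, 0, 0.06]]}' | tail -4
python3 -c "
from g import *
plan([.482,.121,.1055],-82)"
```

```text
tool_rot: [[0.99, 0.139, 0.001], [0.139, -0.99, 0.0], [0.001, 0.0, -1.0]]
ft_force: [0.8, 0.4, 0.3]
grip_width: 0.0599
gripper_force: 0.0
t 2.85 pos [0.4827 0.1213 0.1069] tool-y angle -82.02 want -82 force [0.8 0.4 0.3]
delta in tool axes now [-0.0008  0.0002  0.0014] tool turn (pos about tool z) -0.021841101485421177
```

In the tool's units: 0.001 m / 0.75 = 0.0013.

```bash
python3 -m creep '{"ticks": [[0, 0, 0.0013, 0, 0.04], [0, 0, 0, 0, 0.03], [0, 0, 0, 0, 0.02], [0, 0, 0, 0, 0.02], [0, 0, 0, 0, 0.02], [0, 0, 0, 0, 0.02], [0, 0, 0, 0, 0.02]]}' 60 | tail -5
python3 -c "
from g import *
plan([.482,.121,.1055],-82)"
```

```text
position: [0.4828, 0.121, 0.1058]
tool_rot: [[0.99, 0.139, 0.001], [0.139, -0.99, -0.001], [0.001, 0.001, -1.0]]
ft_force: [0.3, -5.0, 1.2]
grip_width: 0.0284
gripper_force: 59.0
t 3.55 pos [0.4828 0.121  0.1058] tool-y angle -82.02 want -82 force [ 0.3 -5.   1.2]
delta in tool axes now [-0.0008 -0.0001  0.0003] tool turn (pos about tool z) -0.02188123316842905
```

In the tool's units: -0.003 m / 0.75 = -0.004, 0.0003 m / 0.75 = 0.0004.

```bash
python3 -m creep '{"ticks": [[0, 0.0004, -0.004, 0, 0.02], [0, 0, -0.004, 0, 0.02], [0, 0, -0.004, 0, 0.02], [0, 0, -0.0033, 0, 0.02], [0, 0, -0.002, 0, 0.02], [0, 0, 0, 0, 0.02], [0, 0, 0, 0, 0.02]]}' | tail -5
python3 - <<'E'
from g import *
plan([.482,.121,.1185],-82)
im=get_image("wrist");cv2.imwrite("pics/w2.png",im["pixels"][...,::-1])
E
```

```text
position: [0.4827, 0.121, 0.1182]
tool_rot: [[0.99, 0.139, 0.0], [0.139, -0.99, -0.001], [0.0, 0.001, -1.0]]
ft_force: [4.2, -4.8, -6.3]
grip_width: 0.0284
gripper_force: 59.6
t 4.25 pos [0.4827 0.121  0.1182] tool-y angle -82.03 want -82 force [ 4.2 -4.8 -6.3]
delta in tool axes now [-0.0007 -0.0001 -0.0003] tool turn (pos about tool z) -0.025545899179149956
```

View pics/w2.png

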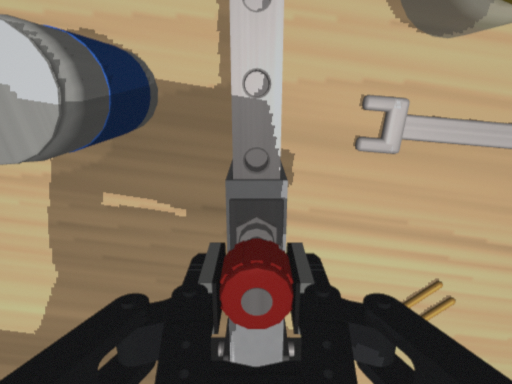

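The wrist view shows the knob held between the pads at (256,285) and raised. The next hole shows at (256,160), just beyond the sleeve. Next I slide the foot in.

In the tool's units: 0.006 m / 0.75 = 0.008, 0.005 m / 0.75 = 0.0067.

```bash
python3 -m creep '{"ticks": [[0.004, 0, 0, 0, 0.02], [0.0067, 0, 0, 0, 0.02], [0.008, 0, 0, 0, 0.02], [0.008, 0, 0, 0, 0.02], [0.008, 0, 0, 0, 0.02], [0.008, 0, 0, 0, 0.02], [0.0067, 0, 0, 0, 0.02], [0.004, 0, 0, 0, 0.02], [0, 0, 0, 0, 0.02], [0, 0, 0, 0, 0.02]]}' | tail -5
python3 - <<'E'
from g import *
plan([.5223,.1266,.1182],-82)
def yaw(p): c,s=np.cos(np.radians(8)),np.sin(np.radians(8)); return np.array([p[0]*c+p[1]*s,-p[0]*s+p[1]*c])
im=get_image("top");P=cloud(im);h=cv2.cvtColor(im["pixels"],cv2.COLOR_RGB2HSV)
m=red(im);k,l,s,c=cv2.connectedComponentsWithStats(m)
for i in range(1,k):
    p=P[(l==i)&(im["depth"]>0)]
    if len(p)>10: print(c[i].round(1),len(p),yaw(((p.min(0)+p.max(0))/2)).round(4))
cv2.imwrite("pics/t3.png",cv2.resize(im["pixels"][130:310,150:390,::-1],None,fx=3,fy=3))
E
```

```text
position: [0.521, 0.1263, 0.1175]
tool_rot: [[0.99, 0.139, -0.003], [0.139, -0.99, -0.001], [-0.004, 0.001, -1.0]]
ft_force: [-0.2, -6.6, -7.0]
grip_width: 0.0286
gripper_force: 59.6
t 5.3 pos [0.521  0.1263 0.1175] tool-y angle -82.02 want -82 force [-0.2 -6.6 -7. ]
delta in tool axes now [ 0.0013 -0.0001 -0.0007] tool turn (pos about tool z) -0.019770937760824836
[324.7 193.8] 76 [ 0.5328 -0.287 ]
```

View pics/t3.png

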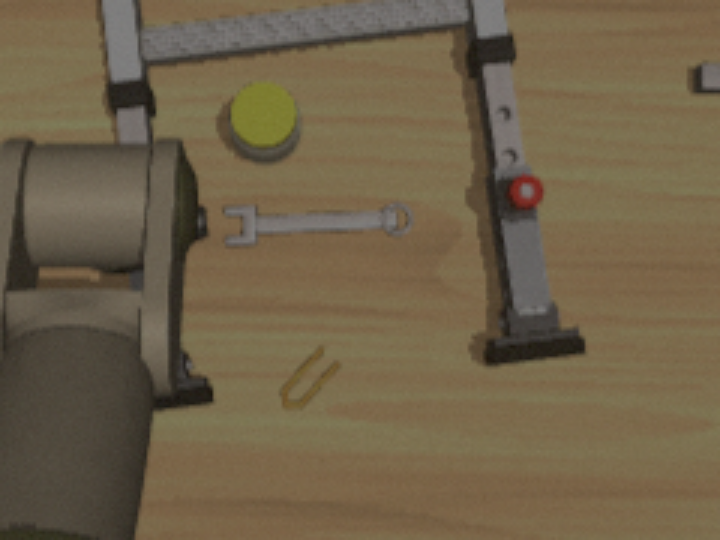

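The top crop shows the long leg's foot at (185,390), now about level with the other foot at (535,345) given the ladder's yaw. The arm hides its knob. The slide is about 1.3 mm short.

In the tool's units: 0.0012 m / 0.75 = 0.0016.

```bash
python3 -m creep '{"ticks": [[0.0016, 0, 0, 0, 0.02], [0, 0, 0, 0, 0.02], [0, 0, 0, 0, 0.02]]}' | tail -5
python3 -c "
from g import *
plan([.5223,.1266,.1182],-82)"
```

```text
position: [0.5218, 0.1265, 0.1174]
tool_rot: [[0.99, 0.139, -0.004], [0.139, -0.99, -0.001], [-0.005, 0.001, -1.0]]
ft_force: [-2.8, -6.3, -7.7]
grip_width: 0.0283
gripper_force: 59.6
t 5.65 pos [0.5218 0.1265 0.1174] tool-y angle -82.02 want -82 force [-2.8 -6.3 -7.7]
delta in tool axes now [ 0.0005 -0.0001 -0.0008] tool turn (pos about tool z) -0.015023657464098505
```

In the tool's units: 0.002 m / 0.75 = 0.0027, 0.0006 m / 0.75 = 0.0008.

```bash
python3 -m creep '{"ticks": [[0.0008, 0, 0, 0, 0.02], [0, 0, 0.0027, 0, 0.02], [0, 0, 0.0027, 0, 0.02], [0, 0, 0.0027, 0, 0.02], [0, 0, 0, 0, 0.02]]}' | tail -5;  python3 -m creep '{"ticks": [[0, 0, 0.0027, 0, 0.02], [0, 0, 0.0027, 0, 0.02], [0, 0, 0.0013, 0, 0.02], [0, 0, 0, 0, 0.02]]}' | tail -5
```

```text
position: [0.5225, 0.1266, 0.1116]
tool_rot: [[0.99, 0.139, -0.004], [0.139, -0.99, -0.001], [-0.004, 0.001, -1.0]]
ft_force: [-3.2, -5.8, -3.9]
grip_width: 0.0287
gripper_force: 59.7
position: [0.5227, 0.1266, 0.1071]
tool_rot: [[0.99, 0.139, -0.003], [0.139, -0.99, -0.001], [-0.003, 0.001, -1.0]]
ft_force: [-2.7, -6.2, -1.8]
grip_width: 0.0283
gripper_force: 59.9
```

The pin has gone below the hole's rim with no upward reaction. Next I press it home.

In the tool's units: 0.002 m / 0.75 = 0.0027, 0.001 m / 0.75 = 0.0013.

```bash
python3 -m creep '{"ticks": [[0, 0, 0.0027, 0, 0.02], [0, 0, 0.0027, 0, 0.02], [0, 0, 0.0013, 0, 0.02], [0, 0, 0, 0, 0.02], [0, 0, 0, 0, 0.02]]}' | tail -5;  python3 -m creep '{"ticks": [[0, 0, 0.0013, 0, 0.02], [0, 0, 0.0009, 0, 0.02], [0, 0, 0, 0, 0.02], [0, 0, 0, 0, 0.02]]}' | tail -5
```

```text
position: [0.523, 0.1266, 0.1025]
tool_rot: [[0.99, 0.139, -0.002], [0.139, -0.99, -0.001], [-0.002, 0.001, -1.0]]
ft_force: [-3.9, -7.1, 1.1]
grip_width: 0.0285
gripper_force: 60.1
position: [0.5238, 0.1267, 0.1018]
tool_rot: [[0.99, 0.139, 0.001], [0.139, -0.99, -0.001], [0.0, 0.001, -1.0]]
ft_force: [-2.2, -5.9, 8.2]
grip_width: 0.0286
gripper_force: 61.2
```

In the tool's units: 0.0007 m / 0.75 = 0.0009, 0.0005 m / 0.75 = 0.0007.

```bash
python3 -m creep '{"ticks": [[0, 0, 0.0009, 0, 0.02], [0, 0, 0.0007, 0, 0.02], [0, 0, 0, 0, 0.02], [0, 0, 0, 0, 0.02]]}' | tail -5
python3 - <<'E'
from g import *
c,s=np.cos(np.radians(8)),np.sin(np.radians(8))
im=get_image("wrist");P=cloud(im);m=red(im)>0
L=np.stack([P[...,0]*c+P[...,1]*s,-P[...,0]*s+P[...,1]*c,P[...,2]],-1)
p=L[m&(im["depth"]>0)];z=p[:,2];print("knob z hist",np.histogram(z,np.arange(.07,.13,.002)))
k=observe()["position"];a=k[0]*c+k[1]*s;b=-k[0]*s+k[1]*c
q=L[(im["depth"]>0)&~m&(abs(L[...,1]-b)<.012)&(abs(L[...,0]-a-.024)<.004)]
print("sleeve z",len(q),np.median(q[:,2]))
v=np.where((im["depth"]>0)&~m&(abs(L[...,1]-b)<.011)&(abs(L[...,0]-a-.05)<.015),L[...,2],np.nan)
q=L[np.isfinite(v)];print("tube/collar profile",[(round(x,3),round(np.median(q[abs(q[:,0]-a-x)<.002][:,2]),4)) for x in np.arange(.036,.064,.004) if (abs(q[:,0]-a-x)<.002).sum()>5])
cv2.imwrite("pics/w4.png",im["pixels"][...,::-1])
E
```

```text
position: [0.5241, 0.1267, 0.1017]
tool_rot: [[0.99, 0.139, 0.002], [0.139, -0.99, -0.001], [0.002, 0.001, -1.0]]
ft_force: [-3.9, -7.1, 17.8]
grip_width: 0.0282
gripper_force: 62.0
knob z hist (array([   0,    0,    0,    0,    0,    0,    0,    0,    9,   47,  123,
        125,  124,  145,  142,  155,  152,  170,  224,  334, 1175, 1749,
          0,    0,    0,    0,    0,    0,    0]), array([0.07 , 0.072, 0.074, 0.076, 0.078, 0.08 , 0.082, 0.084, 0.086,
       0.088, 0.09 , 0.092, 0.094, 0.096, 0.098, 0.1  , 0.102, 0.104,
       0.106, 0.108, 0.11 , 0.112, 0.114, 0.116, 0.118, 0.12 , 0.122,
       0.124, 0.126, 0.128]))
sleeve z 753 0.06245675239147318
tube/collar profile [(np.float64(0.036), np.float64(0.0508)), (np.float64(0.04), np.float64(0.0574)), (np.float64(0.044), np.float64(0.0584)), (np.float64(0.048), np.float64(0.0584)), (np.float64(0.052), np.float64(0.0585)), (np.float64(0.056), np.float64(0.0584)), (np.float64(0.06), np.float64(0.0585)), (np.float64(0.064), np.float64(0.0583))]
```

View pics/w4.png

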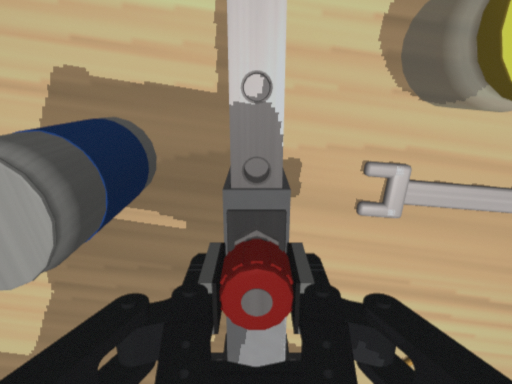

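The wrist view shows the knob down at (256,285), the sleeve's end at row 187 and the holes at rows 168 and 87. The pin is at a hard stop. The sleeve looks about 1 mm past centre, which is within the hole's play, so I'll ease it back and recheck.

In the tool's units: -0.0008 m / 0.75 = -0.0011, -0.0003 m / 0.75 = -0.0004.

```bash
python3 -m creep '{"ticks": [[-0.0011, 0, -0.0004, 0, 0.02], [-0.0011, 0, 0, 0, 0.02], [0, 0, 0, 0, 0.02], [0, 0, 0, 0, 0.02]]}' | tail -5
python3 - <<'E'
from g import *
c,s=np.cos(np.radians(8)),np.sin(np.radians(8))
def yw(P): return np.stack([P[...,0]*c+P[...,1]*s,-P[...,0]*s+P[...,1]*c,P[...,2]],-1)
im=get_image("wrist");L=yw(cloud(im))
print("knob top",np.median(L[295:308,250:264][...,2]),"sleeve",np.median(L[200:206,240:270][...,2]))
col=L[100:200,252:260].mean(1);i=np.where((col[:,2]>.0615))[0];print("sleeve end row",100+i.min(),col[i.min()],"knob ctr",L[301,256])
# feet: darkest points at foot height, side + top
for n in("side","top"):
    im=get_image(n);L=yw(cloud(im));h=im["pixels"].max(2)
    k=(h<70)&(L[...,2]>.03)&(L[...,2]<.07)&(im["depth"]>0)
    for nm,y in(("long",.0530),("short",-.287)):
        q=L[k&(abs(L[...,1]-y)<.045)&(L[...,0]>.33)&(L[...,0]<.45)]
        print(n,nm,len(q),np.percentile(q[:,0],[1,5,50,95]).round(4) if len(q) else "")
E
```

```text
position: [0.5239, 0.1267, 0.1018]
tool_rot: [[0.99, 0.139, 0.005], [0.139, -0.99, -0.0], [0.005, 0.001, -1.0]]
ft_force: [2.2, -4.5, 10.1]
grip_width: 0.0285
gripper_force: 61.5
knob top 0.11296782233419747 sleeve 0.062314049614350345
sleeve end row 111 [0.60503    0.05216356 0.07935445] knob ctr [0.53611883 0.0519443  0.11197265]
side long 322 [0.3888 0.3891 0.3941 0.4262]
side short 0 
top long 152 [0.391  0.3919 0.4014 0.431 ]
top short 377 [0.3894 0.3907 0.4049 0.4325]
```

```bash
python3 -c "
from rig import *
o=observe();print(o['time_s'],o['position'],o['ft_force']);print(close_job())"
```

```text
8.45 [0.52385837 0.12670454 0.10180115] [ 2.78450992 -5.06752168 10.25067225]
the job is handed in; nothing more can be done
None
```

The long foot is one hole in and level with the other foot to within about 1.5 mm by camera; its pin is in that hole against a hard stop, the gripper is holding the knob down with about 10 N, and the job was handed in at 8.45 s.

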